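# Take the orange pack out of the charger

## Task

Charging is over: turn the charger's timer knob back to its zero stop, then pinch in the two white side catches of the orange battery pack and lift the pack straight up out of its bay. Finish while still holding it upright and still by its pinched catches, its underside at least 8 cm above the charger's top; do not let go or put it down. Leave the timer at zero, the blue pack seated in its bay, and the wrench, bit case and grinding disc where they lie.

Things in the scene. Friction and masses are not known exactly. Their poses are not given: they have to be found in the camera images.
- charger: Black two-bay battery charger screwed to the bench: 150 (x) by 340 (y) by 60 mm tall. Origin: centre of its underside, on the bench; z up. Bays centred at its own x = 0, y = +110 and -110 mm, floors 20 mm above the bench; timer knob midway, on a grey plinth 90 by 90 mm, 15 mm above the deck. Grey lips on the x sides of each bay hold the hooks of a seated pack's catches.
- timer_grip (a point): Point on the timer knob's vertical axis at gripping height, 112 mm above the bench. The knob is a black bar 42 mm long, 14 mm thick, 32 mm tall (top 7 mm above this point, foot 25 mm below) on a disc of radius 22 mm whose top is 23 mm below. A white line on the bar marks its pointer end. Each pack's centre is 110 mm from the axis; seated packs reach 2 mm above this point.
- timer (a joint): Timer knob angle, rad, 0 to 2.8, clockwise from above positive; starts between 0.8 and 2.4. At 0, its fixed stop, the bar lies along the charger's x axis, pointer to the charger's -x, at the red mark: turn it COUNTER-CLOCKWISE (seen from above) to bring it home. Friction about 0.04 N m; it stays where it is left.
- orange_pack: Battery pack to take: black stem, orange head, 0.3 to 0.6 kg, in either bay. Origin: centre of its underside, 20 mm above the bench when seated; axes parallel to the charger's. 94 mm tall, 40 mm of it in the bay; head 44 (x) by 64 mm (y), a white catch on each x side. Unless both catches are pinched in, hooks hold it down; then it slides straight up with 1 to 1.5 mm play.
- orange_pack_near_pad (a point): Centre of the outer face of the white ribbed pad of the catch on the pack's -x side: 32 mm from the pack's axis, 67 mm above its underside (27 mm above the deck when seated). The pad is 25 mm wide (y), 34 mm tall (50 to 84 mm above the pack's underside) and moves with the catch.
- orange_pack_far_pad (a point): The same on the pack's +x side. The two pads measure 64 mm over their outer faces when out, 50 mm when both are fully pinched; pressed in, they still stand 3 mm proud of the head.
- orange_pack_near (a joint): How far the -x catch is pressed in towards the pack's middle, m: 0 out, 0.007 at its stop. The hook is free of the lip from about 0.004; 0.005 or more counts as pinched. A spring pushes it out: about 3 N at 0, 8 N at the stop.
- orange_pack_far (a joint): The same for the +x catch.
- blue_pack: A second, identical pack with a blue head, seated in the other bay; it stays there. Origin: centre of its underside.
- wrench: Loose steel wrench, 170 mm long, lying on the bench beyond the charger; leave alone.
- bit_case: Loose yellow bit case, 110 by 70 by 26 mm, on the bench beyond the charger's -y end; leave alone.
- grinding_disc: Loose dark grinding disc, 114 mm across, 7 mm thick, on the bench beyond the charger's +y end; leave alone.
There are look-alikes about, which are no part of the job. What is shaped like the orange_pack but green or pink is not meant.

How it is judged:
On the way, in this order (a step that is already met when the one before it is completed fails the run):
1. the timer is turned back to its zero stop while the orange pack is still seated (value of joint timer below 0.1 rad and z of orange_pack in the frame of charger below 0.026 m), for 0.2 s.
2. both catches of the orange pack are pinched in while it is still in its bay (value of joint each of orange_pack_near, orange_pack_far above 0.004 m and z of orange_pack in the frame of charger below 0.03 m), for 0.1 s.
At the end, for the whole second after the job is handed in: The program ends holding the orange pack by its two pinched catches (each at least 5 mm in, pressed by the fingers), underside at least 75 mm above the charger's top, within 0.25 rad of upright, at rest and touching nothing else; timer within 0.1 rad of its zero stop; blue pack still seated (height (world z) of orange_pack above 0.135 m and angle between orange_pack's own z axis and vertical below 0.25 rad and linear speed of orange_pack below 0.02 m/s and value of joint each of orange_pack_near, orange_pack_far above 0.005 m and contact force between orange_pack and charger below 0.1 N and value of joint timer below 0.1 rad and distance of blue_pack from where it was at the start of the episode below 0.008 m and contact force between the fingers and orange_pack above 4 N); the arm keeps its last pose, push and grip.
It fails at once if the blue pack is pulled up or pushed about in its bay (over 8 mm) (distance of blue_pack from where it was at the start of the episode above 0.008 m).
It fails at once if the wrench, bit case or grinding disc is moved more than 30 mm (distance of any of wrench, bit_case, grinding_disc from where it was at the start of the episode above 0.03 m).
It also fails if it takes over 64 s, if anything falls off the work surface, if the arm or the gripper's body presses on something with over 40 N, if the wrist force passes 120 N, or if a joint passes its speed limit or range.

## Robot

A 6-joint arm with a two-finger parallel gripper is mounted at the origin on the work surface. World frame = base frame: x ahead of the robot, y to its left, z up, the work surface at z = 0. Lengths are in m, angles in rad, forces in N, time in s.
With the tool pointing down it reaches from about 0.35 to 0.875 m from the base axis. Payload 4.2 kg.
Tool frame: the origin (TCP) lies between the finger pads; the fingertips stand 19 mm ahead of it and the grasp point (between the pads) is the TCP; z points along the fingers, x is the direction in which the jaws open and shut, and the axes are right-handed (so a half turn about z gives the same grasp; the last joint's range is limited). The gripper opens to 87 mm and grips with 3 to 60 N. Pads are 19 mm wide; open, the fingers measure 117 mm over their backs; the gripper's body (75 mm by 190 mm) begins 51 mm behind the grasp point.
Start: joints at [-0.88, 0.385, 0.008, 0, -1.194, -0.259], TCP at [0.262, -0.568, 0.242] pointing down, gripper open.
Joint ranges: [-3.14, 3.14], [-1.21, 2.06], [-1.07, 1.41], [-3.16, 2.05], [-2.99, -0.16], [-3.1, 3.1]. Speed limits (rad/s): [2.79, 2.79, 3.14, 3.14, 3.14, 3.14].

## Interface

Orientations are given as a unit quaternion [w, x, y, z].
In Python, from cell import bot, viewer gives the robot as it stands.
- The arm moves only by the shell command python3 -m creep 'ROWS' [OPENING]. ROWS is JSON, a list of rows, each a list of 4 numbers: the shift along the tool's x, y, z in cm, then the turn about the tool's z in degrees. In form: [[dx, dy, dz, twist], ...]. A call has 1 to 10 rows; each row is the pose to reach, as a shift and turn from the pose measured when the call began, along the tool's axes at that moment; what a row does not reach only later rows make up. A row lasts 1/12 s, in which the tool goes at most 41.7 mm and 7.16 degrees, less where a joint would pass 70% of its speed; a pose out of reach is approached as far as the arm can. A call with a gripper value outside its range is refused whole. OPENING is the gripper command: -1 is shut, 1 is fully open, values between are in proportion, set as the call begins (- or left out, the last holds). The fingers move at their own pace and stop on an object; the grip force is fixed at half the most. Time passes only in rows, so rows that repeat a pose let the fingers close. It gives the time, the measured TCP pose, the force and the opening at its end, in the units of the state.
- bot.state(): the state, without advancing time (a new reading comes with each control period).
- viewer.camera(name): name is "scene" or "top" or "wrist"; returns the picture (480x640x3 uint8, red, green, blue); there is no depth.
- viewer.calibration(name): a dict with "fx", "fy", "cx", "cy" (pixels), "cam_to_world" (4x4, takes a point from camera to world coordinates). Camera axes: x right, y up, looking along -z (the intrinsics and any distortion apply to the point x, -y, -z); pixel columns grow to the right and rows downward; lengths in m; the calibration is good to about 2 mm. A picture is of the moment at which its call begins: read the wrist's pose just before it. calibration takes no time and is no camera call; for the wrist camera it gives the pose at the moment of the call.
- bot.sign_off(): hands the job in, once; it reports no verdict.
The state is a dict: "time": time; "joints": joint angles; "joint_vel": joint speeds; "joint_efforts": joint torques, N m; "tool_pos": TCP position; "eef_rot": TCP orientation; "ft_force": force on the tool from outside, world axes, zero at the start; "moment": the same for the moment, N m; "opening": opening from 0.0 (shut) to 1.0 (fully open).
Only numpy, scipy, OpenCV 4.12 (cv2) and the standard library are available. Lean on these libraries where they do the work, as an engineer would, in place of code of your own. Each camera call takes 0.05 s, during which the arm holds its last target. There are 200 camera calls.

## Working session

There is one attempt and no reset: what is moved stays moved. The work goes in short steps, Python scripts to look and compute and a shell command to move; the robot and the scene stay as the last step left them, time stands still between calls to the robot, and variables do not carry over. Pictures are saved under pics/ and viewed, about 8 in all and at most 12, crops included, and the job is handed in when it is done.

```bash
ls; mkdir -p pics; python3 - <<'E'
from cell import bot, viewer
import cv2, numpy as np
s=bot.state(); print({k:np.round(v,3).tolist() for k,v in s.items()})
for n in ["top","scene"]:
    im=viewer.camera(n); cv2.imwrite(f"pics/{n}0.png",im[:,:,::-1])
    c=viewer.calibration(n); print(n,{k:np.round(v,4).tolist() for k,v in c.items()})
E
```

```text
pics
{'time': 0.0, 'joints': [-0.88, 0.386, 0.007, -0.001, -1.194, -0.259], 'joint_vel': [-0.0, -0.001, 0.0, -0.0, -0.001, -0.0], 'joint_efforts': [0.001, -39.066, 18.741, 4.22, 0.011, -0.0], 'tool_pos': [0.261, -0.567, 0.24], 'eef_rot': [-0.001, 0.539, 0.842, 0.001], 'ft_force': [-0.552, 0.348, 0.327], 'moment': [0.03, 0.055, 0.017], 'opening': 1.003}
top {'fx': 456.524, 'fy': 456.524, 'cx': 318.516, 'cy': 242.2527, 'cam_to_world': [[0.0306, 0.9946, -0.099, 0.4693], [-0.9993, 0.0326, 0.0189, 0.0758], [0.022, 0.0983, 0.9949, 0.9579], [0.0, 0.0, 0.0, 1.0]]}
scene {'fx': 457.1769, 'fy': 457.1769, 'cx': 312.8983, 'cy': 243.203, 'cam_to_world': [[0.6588, -0.4515, 0.6017, 1.2178], [0.7519, 0.371, -0.5449, -0.5318], [0.0228, 0.8115, 0.584, 0.7291], [0.0, 0.0, 0.0, 1.0]]}
```

View pics/top0.png

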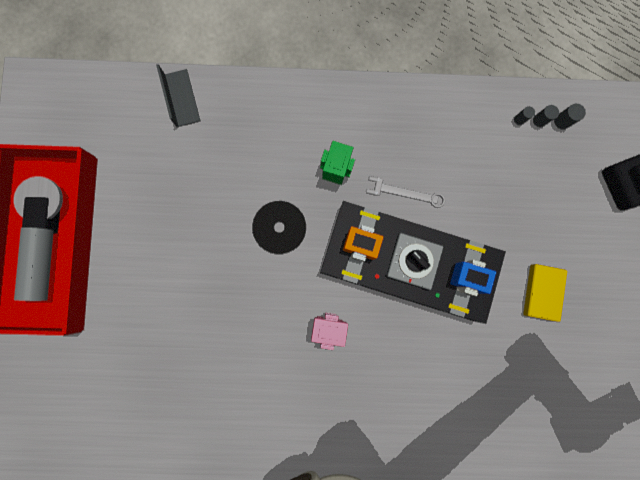

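View pics/scene0.png

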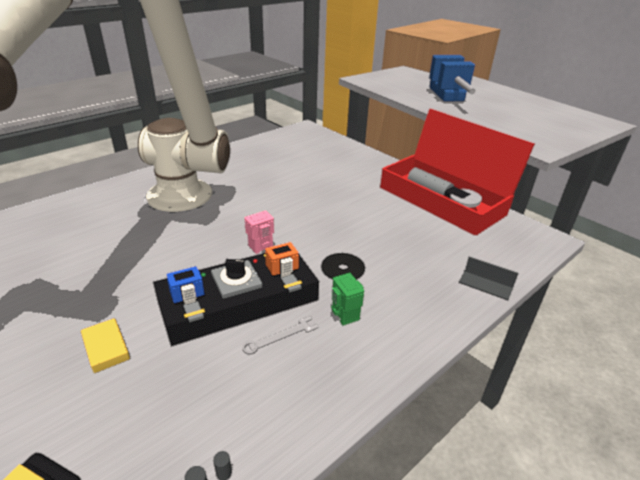

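Top view: charger around (414,262), with the orange pack at (363,243) in the +y bay, blue at (475,278) and the knob at (417,260). Now I'll measure these.

```bash
cat > h.py <<'E'
from cell import bot, viewer
import cv2, numpy as np
from scipy.spatial.transform import Rotation as R
def cast(c,px,z):
    px=np.atleast_2d(px).astype(float); M=np.array(c["cam_to_world"])
    d=np.c_[(px[:,0]-c["cx"])/c["fx"],-(px[:,1]-c["cy"])/c["fy"],-np.ones(len(px))]@M[:3,:3].T
    return M[:3,3]+d*((z-M[2,3])/d[:,2])[:,None]
def proj(c,P):
    M=np.array(c["cam_to_world"]); p=(np.atleast_2d(P)-M[:3,3])@M[:3,:3]
    return np.c_[c["cx"]+c["fx"]*p[:,0]/-p[:,2], c["cy"]-c["fy"]*p[:,1]/-p[:,2]]
def tool():
    s=bot.state(); q=s["eef_rot"]; return np.array(s["tool_pos"]),R.from_quat([q[1],q[2],q[3],q[0]]).as_matrix(),s
def togo(P,yaw=None):
    """shift (cm, tool axes) to P, and twist (deg) bringing jaw axis to world yaw (rad)"""
    p,r,s=tool(); d=r.T@(np.array(P)-p)*100
    t=None
    if yaw is not None:
        v=r.T@np.array([np.cos(yaw),np.sin(yaw),0]); t=np.degrees(np.arctan2(v[1],v[0])); t=(t+90)%180-90
    print("togo cm",d.round(2),"twist",t,"tcp",p.round(4),"tilt",np.degrees(np.arccos(-r[2,2])).round(2),"j",np.round(s["joints"],2),"t",s["time"])
E
python3 - <<'E'
from h import *
im=cv2.imread("pics/top0.png"); c=viewer.calibration("top"); hsv=cv2.cvtColor(im,cv2.COLOR_BGR2HSV)
def blob(lo,hi):
    m=cv2.inRange(hsv,lo,hi); n,l,st,ce=cv2.connectedComponentsWithStats(m); return [(st[i,4],ce[i],st[i,:4]) for i in range(1,n) if st[i,4]>60],l
for nm,lo,hi in [("orange",(8,180,150),(18,255,255)),("blue",(105,150,120),(125,255,255))]:
    m=cv2.inRange(hsv,lo,hi); cs=cv2.findContours(m,cv2.RETR_EXTERNAL,cv2.CHAIN_APPROX_NONE)[0]
    for k in cs:
        if cv2.contourArea(k)>100: r=cv2.minAreaRect(k); print(nm,r,cast(c,r[0],.114).round(4))
m=(im.max(2)<75).astype(np.uint8)*255; m=cv2.morphologyEx(m,cv2.MORPH_CLOSE,np.ones((41,41)))  
m[:, :312]=0; m[:195]=0;m[340:]=0;m[:,515:]=0
k=max(cv2.findContours(m,cv2.RETR_EXTERNAL,cv2.CHAIN_APPROX_NONE)[0],key=cv2.contourArea)
r=cv2.minAreaRect(k);print("dark",r)
C=cast(c,[(344,202),(505,250),(487,323),(319,275)],.06);print(C.round(4),C.mean(0))
print(np.linalg.norm(np.roll(C,-1,0)-C,axis=1))
big=cv2.resize(im[190:335,310:515],None,fx=3.9,fy=3.9,interpolation=cv2.INTER_CUBIC);cv2.imwrite("pics/crop.png",big)
E
```

```text
blue ((476.4716491699219, 277.34906005859375), (34.34013748168945, 23.76337432861328), 15.945395469665527) [[ 0.4974 -0.2356  0.114 ]]
dark ((412.6107482910156, 244.74066162109375), (218.18148803710938, 109.4087905883789), 17.417970657348633)
[[ 0.641   0.0104  0.06  ]
 [ 0.5553 -0.313   0.06  ]
 [ 0.4106 -0.276   0.06  ]
 [ 0.4941  0.0558  0.06  ]] [ 0.52523376 -0.13070332  0.06      ]
[0.33450739 0.14935545 0.34216282 0.15379998]
```

View pics/crop.png

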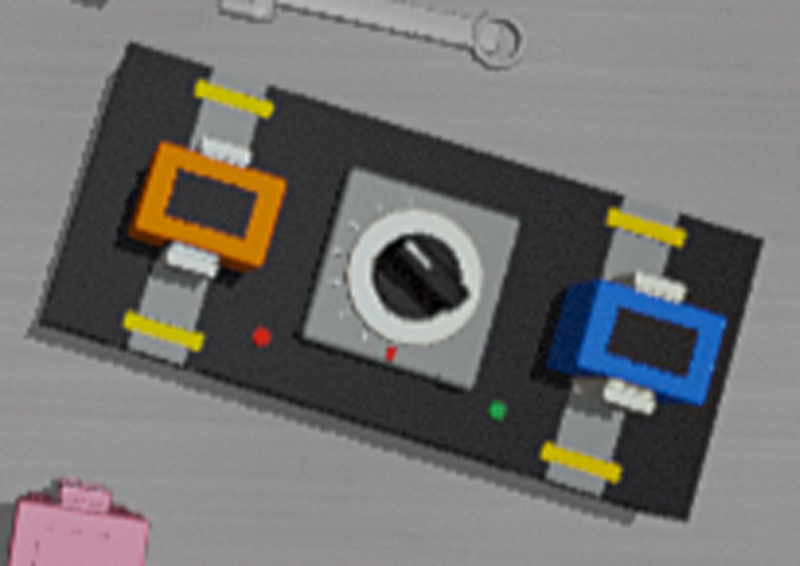

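The pointer line on the knob points up-left at crop (405,240), with the red mark at (390,353). That puts the timer at roughly 2.1 rad. Next I'll move above the knob for a close wrist look.

```bash
python3 - <<'E'
from h import *
p,r,s=tool(); print("jaw yaw",np.degrees(np.arctan2(r[1,0],r[0,0])))
im=cv2.imread("pics/top0.png"); c=viewer.calibration("top"); hsv=cv2.cvtColor(im,cv2.COLOR_BGR2HSV)
print(hsv[229,358], hsv[243,350])
for nm,lo,hi,z in [("orange",(5,180,120),(20,255,255),.114),("yellow",(22,150,120),(32,255,255),.06)]:
    m=cv2.inRange(hsv,lo,hi); m[:190]=0; m[340:]=0
    for k in cv2.findContours(m,cv2.RETR_EXTERNAL,cv2.CHAIN_APPROX_NONE)[0]:
        if cv2.contourArea(k)>15: q=cv2.minAreaRect(k); print(nm,np.round(q[0],1),np.round(q[1],1),round(q[2],1),cast(c,q[0],z).round(4))
togo([.525,-.131,.25],np.radians(-44.5))
E
```

```text
jaw yaw 114.73144426662992
[ 18 255 200] [ 19 255 200]
orange [363.7 241.9] [34.6 23.7] 17.7 [[ 0.5567 -0.0243  0.114 ]]
yellow [458.5 308. ] [20.6  4.1] 18.4 [[ 0.438  -0.2198  0.06  ]]
yellow [351.4 274.5] [20.5  4.4] 16.4 [[ 0.4971 -0.0078  0.06  ]]
yellow [547.3 292.5] [33.5 53.7] 8.1 [[ 0.4737 -0.3965  0.06  ]]
yellow [475.2 247.9] [19.9  4.1] 18.4 [[ 0.5575 -0.2532  0.06  ]]
yellow [369.4 215. ] [20.2  4.1] 18.4 [[ 0.6166 -0.0409  0.06  ]]
togo cm [28.59 42.19 -0.89] twist -20.768581283028624 tcp [ 0.2614 -0.5672  0.2406] tilt 0.11 j [-0.88  0.39  0.01 -0.   -1.19 -0.26] t 0.1
```

```bash
python3 -m creep '[[28.7,42.2,-1,-20],[28.7,42.2,-1,-20],[28.7,42.2,-1,-20],[28.7,42.2,-1,-20],[28.7,42.2,-1,-20],[28.7,42.2,-1,-20],[28.7,42.2,-1,-20],[28.7,42.2,-1,-20],[28.7,42.2,-1,-20],[28.7,42.2,-1,-20]]' 1; python3 -c "
from h import *
togo([.5273,-.1304,.25],np.radians(-45.5))"
```

```text
time: 0.93
tool_pos: [0.4765, -0.2085, 0.2492]
eef_rot: [-0.001, 0.385, 0.923, 0.001]
ft_force: [1.5, -0.4, 0.0]
opening: 0.998
togo cm [ 1.97  9.1  -0.07] twist 0.23538788071269323 tcp [ 0.4765 -0.2085  0.2492] tilt 0.13 j [-0.1   0.2  -0.23 -0.   -1.14 -0.69] t 0.9333
```

```bash
python3 -m creep '[[2,9.1,0,0],[2,9.1,0,0],[2,9.1,0,0],[2,9.1,0,0],[2,9.1,0,0]]'; python3 -c "
from h import *
togo([.5273,-.1304,.25],np.radians(-45.5))
c=viewer.calibration('wrist'); im=viewer.camera('wrist'); cv2.imwrite('pics/w1.png',im[:,:,::-1])
import pickle; pickle.dump(c,open('w1.pkl','wb')); print(np.round(c['cam_to_world'],3).tolist(),c['fx'])
print(proj(c,[[.5273,-.1304,.119],[.5273,-.1304,.09]]))"
```

```text
time: 1.35
tool_pos: [0.5269, -0.1297, 0.2487]
eef_rot: [-0.002, 0.384, 0.923, 0.0]
ft_force: [0.0, -0.4, -0.6]
opening: 0.998
togo cm [-0.07 -0.02 -0.13] twist 0.3175561455325635 tcp [ 0.5269 -0.1297  0.2487] tilt 0.2 j [ 0.06  0.24 -0.18 -0.   -1.15 -0.84] t 1.35
[[-0.705, -0.689, -0.168, 0.481], [0.71, -0.683, -0.172, -0.176], [0.004, -0.24, 0.971, 0.392], [0.0, 0.0, 0.0, 1.0]] 384.44568870533567
[[312.73855817 230.1597873 ]
 [312.7632646  221.89271347]]
```

View pics/w1.png

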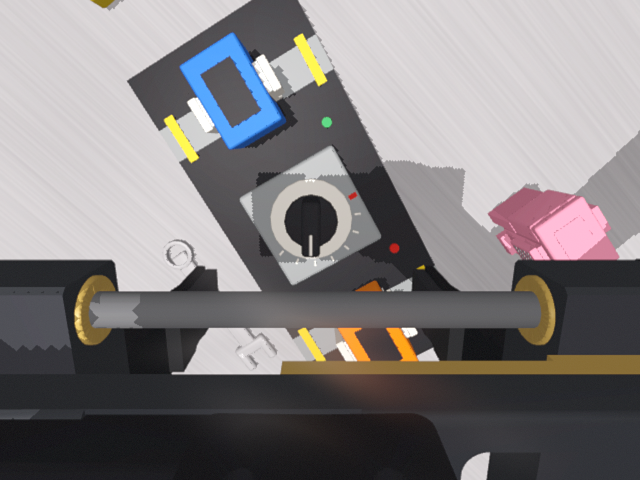

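The wrist view shows the knob bar vertical in the image at (312,222) with the pointer line at (311,245), square to the jaws. Descending.

```bash
python3 -m creep '[[0,0,4,0],[0,0,8,0],[0,0,11,0],[0,0,13,0],[0,0,13.6,0],[0,0,13.6,0],[0,0,13.6,0]]'; python3 -c "
from h import *
togo([.5273,-.1304,.112],np.radians(-45.2))"
```

```text
time: 1.98
tool_pos: [0.5266, -0.1312, 0.1139]
eef_rot: [-0.001, 0.385, 0.923, 0.0]
ft_force: [-1.0, -0.0, 0.4]
opening: 0.998
togo cm [0.01 0.11 0.19] twist -0.11782814140667597 tcp [ 0.5266 -0.1312  0.1139] tilt 0.11 j [ 0.05  0.38 -0.36 -0.   -0.83 -0.84] t 1.9833
```

```bash
python3 -m creep '[[0,0.1,0.2,0],[0,0.1,0.2,0],[0,0.1,0.2,0],[0,0.1,0.2,0],[0,0.1,0.2,0],[0,0.1,0.2,0],[0,0.1,0.2,0],[0,0.1,0.2,0]]' -1; python3 -c "
from h import *
togo([.5273,-.1304,.112],np.radians(-45.2));print(bot.state()['moment'])"
```

```text
time: 2.65
tool_pos: [0.5273, -0.1305, 0.1119]
eef_rot: [-0.001, 0.385, 0.923, 0.0]
ft_force: [0.7, -1.1, -0.7]
opening: 0.486
togo cm [ 0.01  0.   -0.01] twist -0.11116993174840673 tcp [ 0.5273 -0.1305  0.1119] tilt 0.11 j [ 0.06  0.38 -0.36 -0.   -0.83 -0.84] t 2.65
[0.0693042  0.05226693 0.06192535]
```

```bash
python3 -m creep '[[0,0,0,0],[0,0,0,0],[0,0,0,0],[0,0,0,0],[0,0,0,0],[0,0,0,0],[0,0,0,0],[0,0,0,0]]' -1
```

```text
time: 3.32
tool_pos: [0.5285, -0.1315, 0.112]
eef_rot: [0.001, 0.385, 0.923, 0.0]
ft_force: [3.7, -5.4, -3.7]
opening: 0.159
```

```bash
python3 -m creep '[[0,0,0,-6],[0,0,0,-12],[0,0,0,-18],[0,0,0,-24],[0,0,0,-30],[0,0,0,-36],[0,0,0,-42],[0,0,0,-48],[0,0,0,-54],[0,0,0,-60]]' ; python3 -c "
from h import *
togo([.5285,-.1315,.112],np.radians(75));print(bot.state()['moment'])"
```

```text
time: 4.15
tool_pos: [0.5279, -0.1315, 0.1119]
eef_rot: [-0.0, -0.13, 0.991, 0.0]
ft_force: [-0.5, 1.2, 0.8]
opening: 0.159
togo cm [-0.06 -0.02 -0.01] twist -60.01341571088193 tcp [ 0.5279 -0.1315  0.1119] tilt 0.02 j [ 0.05  0.38 -0.36 -0.   -0.83  0.21] t 4.15
[ 0.06951529  0.53678668 -0.07673361]
```

```bash
python3 -m creep '[[0,0,0,-6],[0,0,0,-12],[0,0,0,-18],[0,0,0,-24],[0,0,0,-30],[0,0,0,-36],[0,0,0,-42],[0,0,0,-48],[0,0,0,-54],[0,0,0,-58]]' ; python3 -c "
from h import *
togo([.5285,-.1315,.112],np.radians(74.5));print(bot.state()['moment'])"; python3 -m creep '[[0,0,0,-2],[0,0,0,-3],[0,0,0,-4],[0,0,0,-4],[0,0,0,-4]]' ; python3 -c "
from h import *
togo([.5285,-.1315,.112],np.radians(74.5));print(bot.state()['moment'])"
```

```text
time: 4.98
tool_pos: [0.5275, -0.132, 0.1119]
eef_rot: [-0.001, -0.597, 0.803, 0.0]
ft_force: [-1.2, -1.5, 1.4]
opening: 0.159
togo cm [-0.07 -0.08 -0.01] twist -1.2543294515546108 tcp [ 0.5275 -0.132   0.1119] tilt 0.09 j [ 0.05  0.38 -0.36  0.   -0.83  1.22] t 4.9833
[-0.71820211  0.35319443 -0.03537301]
time: 5.4
tool_pos: [0.5274, -0.1319, 0.1119]
eef_rot: [-0.001, -0.624, 0.782, 0.0]
ft_force: [0.1, -1.1, 0.7]
opening: 0.162
togo cm [-0.07 -0.1  -0.01] twist 2.6650434772730875 tcp [ 0.5274 -0.1319  0.1119] tilt 0.09 j [ 0.05  0.38 -0.36  0.   -0.83  1.29] t 5.4
[-0.12798839  0.2983615  -0.61755708]
```

Moment z jumped to -0.62 N·m, so the knob is against its stop. I'll release it, rise and check.

```bash
python3 -m creep '[[0,0,0,1],[0,0,0,2],[0,0,0,2],[0,0,0,2],[0,0,0,2],[0,0,0,2],[0,0,0,2],[0,0,0,2],[0,0,0,2],[0,0,0,2]]' 1;  python3 -m creep '[[0,0,-4,0],[0,0,-8,0],[0,0,-12,0],[0,0,-13,0],[0,0,-13,0],[0,0,-13,0]]' 1; python3 -c "
from h import *
c=viewer.calibration('wrist'); im=viewer.camera('wrist'); cv2.imwrite('pics/w2.png',im[:,:,::-1])
t=viewer.camera('top'); cv2.imwrite('pics/top2.png',cv2.resize(t[190:335,310:515,::-1],None,fx=3.9,fy=3.9,interpolation=cv2.INTER_CUBIC))
togo([.5567,-.0244,.25],np.radians(-15.5))"
```

```text
time: 6.23
tool_pos: [0.5274, -0.132, 0.1119]
eef_rot: [-0.001, -0.61, 0.792, 0.0]
ft_force: [0.6, -0.2, 0.7]
opening: 0.838
time: 6.73
tool_pos: [0.5274, -0.1317, 0.2423]
eef_rot: [-0.0, -0.61, 0.793, 0.0]
ft_force: [-0.2, 0.5, -1.1]
opening: 0.998
togo cm [-11.15  -0.16  -0.98] twist -89.3478901891613 tcp [ 0.5266 -0.1318  0.2403] tilt 0.27 j [ 0.05  0.25 -0.19 -0.   -1.13  1.26] t 6.8333
```

View pics/w2.png

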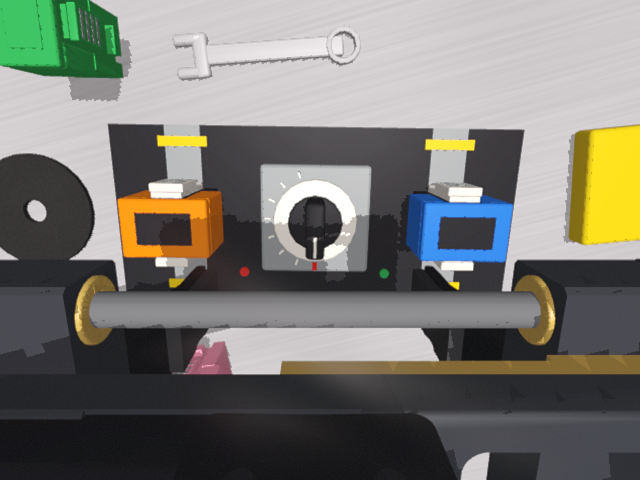

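The pointer (315,250) now meets the red mark (314,266), so the timer is home. I'll cross-check the pack's position in this view, then turn and move over it.

```bash
python3 - <<'E'
from h import *
c=viewer.calibration('wrist'); print(cast(c,[(163.5,229.5),(466,233),(314,221)],.114).round(4)); print(cast(c,[(314,221)],.089).round(4))
im=cv2.imread('pics/w2.png');hsv=cv2.cvtColor(im,cv2.COLOR_BGR2HSV)
m=cv2.inRange(hsv,(22,150,120),(32,255,255)); m[:,540:]=0
for k in cv2.findContours(m,cv2.RETR_EXTERNAL,cv2.CHAIN_APPROX_NONE)[0]:
    if cv2.contourArea(k)>100: q=cv2.minAreaRect(k); print(np.round(q[0],1),q[1],cast(c,q[0],.06).round(4))
E
python3 -m creep '[[-1.1,0,-0.5,7],[-2.2,0,-1,14],[-3.3,0,-1,21],[-4.4,0,-1,28],[-5.5,0,-1,35],[-6.6,0,-1,42],[-7.7,0,-1,49],[-8.8,0,-1,56],[-10,-0.1,-1,63],[-11.1,-0.1,-1,70]]'; python3 -m creep '[[0,0,0,7],[0,0,0,14],[0,0,0,20.5],[0,0,0,20.5],[0,0,0,20.5]]'; python3 -c "
from h import *
togo([.5567,-.0244,.092],np.radians(-15.5))"
```

```text
[[ 0.5566 -0.0265  0.114 ]
 [ 0.498  -0.237   0.114 ]
 [ 0.5348 -0.133   0.114 ]]
[[ 0.5295 -0.1316  0.089 ]]
[449.5 144.5] (49.14950180053711, 10.136794090270996) [[ 0.557  -0.2539  0.06  ]]
[181.5 140.5] (11.0, 49.0) [[ 0.6163 -0.0426  0.06  ]]
time: 7.67
tool_pos: [0.5555, -0.0243, 0.248]
eef_rot: [-0.004, -0.042, 0.999, -0.0]
ft_force: [0.4, 0.9, -0.1]
opening: 1.0
time: 8.08
tool_pos: [0.5549, -0.0243, 0.2464]
eef_rot: [-0.006, 0.135, 0.991, -0.001]
ft_force: [0.4, 0.1, 0.8]
opening: 1.001
togo cm [-0.34  0.11 15.43] twist -0.03283043338592506 tcp [ 0.5549 -0.0243  0.2464] tilt 0.68 j [ 0.25  0.27 -0.15 -0.   -1.16 -0.52] t 8.0833
```

```bash
python3 -m creep '[[-0.1,0.2,4,0],[-0.2,0.2,7,0],[-0.3,0.2,9,0],[-0.3,0.2,9,0],[-0.3,0.2,9,0]]'; python3 -c "
from h import *
togo([.557,-.0256,.090],np.radians(-15.5))
c=viewer.calibration('wrist'); im=viewer.camera('wrist'); cv2.imwrite('pics/w3.png',im[:,:,::-1])"
```

```text
time: 8.5
tool_pos: [0.5569, -0.0237, 0.1553]
eef_rot: [-0.007, 0.134, 0.991, -0.002]
ft_force: [0.4, 0.3, 0.7]
opening: 1.001
togo cm [-0.15 -0.14  6.53] twist 0.07772787169068351 tcp [ 0.5569 -0.0237  0.1553] tilt 0.86 j [ 0.25  0.36 -0.27 -0.   -0.96 -0.52] t 8.5
```

View pics/w3.png

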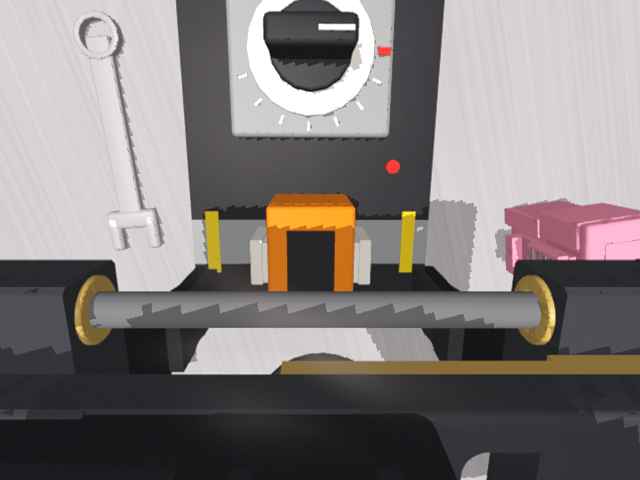

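Both white pads, at (260,256) and (362,258), sit between the open fingers, and the knob is still at the red mark (385,50). Descending around the pack.

```bash
python3 -m creep '[[-0.1,-0.1,2,0],[-0.15,-0.1,4,0],[-0.15,-0.1,5.5,0],[-0.15,-0.1,6.4,0],[-0.15,-0.1,6.4,0],[-0.15,-0.1,6.4,0]]'; python3 -c "
from h import *
togo([.557,-.0256,.090],np.radians(-15.5))"
```

```text
time: 9.05
tool_pos: [0.5594, -0.0249, 0.0941]
eef_rot: [-0.004, 0.134, 0.991, -0.002]
ft_force: [-0.1, 0.1, 0.0]
opening: 0.999
togo cm [ 0.21 -0.13  0.41] twist 0.12074142901209939 tcp [ 0.5594 -0.0249  0.0941] tilt 0.53 j [ 0.24  0.43 -0.34 -0.   -0.81 -0.51] t 9.05
```

```bash
python3 -m creep '[[0.2,-0.1,0.4,0],[0.2,-0.1,0.4,0],[0.2,-0.1,0.4,0]]'; python3 -c "
from h import *
togo([.557,-.0256,.090],np.radians(-15.5))";  python3 -m creep '[[0,0,0,0],[0,0,0,0],[0,0,0,0],[0,0,0,0],[0,0,0,0],[0,0,0,0],[0,0,0,0],[0,0,0,0],[0,0,0,0],[0,0,0,0]]' -1;python3 -c "
from h import *
togo([.557,-.0256,.090],np.radians(-15.5));print(bot.state()['moment'])"
```

```text
time: 9.3
tool_pos: [0.5575, -0.0252, 0.091]
eef_rot: [-0.004, 0.134, 0.991, -0.001]
ft_force: [0.4, -0.6, -0.1]
opening: 0.999
togo cm [ 0.04 -0.05  0.1 ] twist 0.13216282340627572 tcp [ 0.5575 -0.0252  0.091 ] tilt 0.45 j [ 0.25  0.43 -0.35 -0.   -0.8  -0.51] t 9.3
time: 10.13
tool_pos: [0.558, -0.0253, 0.0916]
eef_rot: [-0.003, 0.134, 0.991, -0.001]
ft_force: [0.3, -0.0, 5.0]
opening: 0.55
togo cm [ 0.08 -0.06  0.16] twist 0.1432584355120241 tcp [ 0.558  -0.0253  0.0916] tilt 0.38 j [ 0.25  0.43 -0.34  0.   -0.8  -0.51] t 10.1333
[-0.08290947  0.23556581 -0.01513037]
```

```bash
python3 -m creep '[[0,0,0,0],[0,0,0,0],[0,0,0,0],[0,0,0,0]]' -1; python3 -m creep '[[0,0,-0.2,0],[0,0,-0.5,0],[0,0,-0.8,0],[0,0,-1.2,0],[0,0,-1.5,0],[0,0,-1.5,0]]';python3 -c "
from h import *
togo([.557,-.0256,.090]);t=viewer.camera('scene'); cv2.imwrite('pics/s3.png',cv2.resize(t[190:340,140:340,::-1],None,fx=4,fy=4,interpolation=cv2.INTER_CUBIC))"
```

```text
time: 10.47
tool_pos: [0.558, -0.0253, 0.0916]
eef_rot: [-0.003, 0.134, 0.991, -0.001]
ft_force: [-0.2, -0.7, 4.9]
opening: 0.541
time: 10.97
tool_pos: [0.5581, -0.0252, 0.1071]
eef_rot: [-0.003, 0.134, 0.991, -0.001]
ft_force: [-0.1, -0.6, -5.8]
opening: 0.545
togo cm [ 0.09 -0.07  1.71] twist None tcp [ 0.5581 -0.0252  0.1071] tilt 0.36 j [ 0.25  0.41 -0.33  0.   -0.84 -0.51] t 10.9667
```

View pics/s3.png

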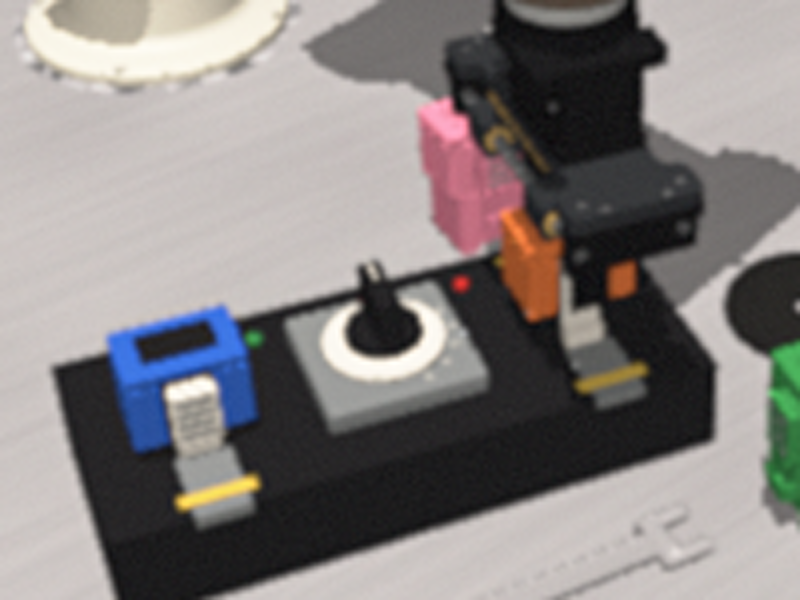

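The -5.8 N on the wrist fits the pack's weight, and the orange head appears raised. Continuing the lift.

```bash
python3 -m creep '[[0,0,-1.2,0],[0,0,-2.4,0],[0,0,-3.6,0],[0,0,-4.8,0],[0,0,-6,0],[0,0,-7.2,0],[0,0,-8.4,0],[0,0,-9.6,0],[0,0,-10.8,0],[0,0,-12,0]]'; python3 -m creep '[[0,0,-0.5,0],[0,0,-1,0],[0,0,-1.2,0],[0,0,-1.2,0],[0,0,-1.2,0],[0,0,-1.2,0],[0,0,-1.2,0],[0,0,-1.2,0]]';python3 -c "
from h import *
togo([.557,-.0256,.090]);t=viewer.camera('scene'); cv2.imwrite('pics/s4.png',cv2.resize(t[150:340,140:340,::-1],None,fx=3.1,fy=3.1,interpolation=cv2.INTER_CUBIC))"
```

```text
time: 11.85
tool_pos: [0.5581, -0.025, 0.2269]
eef_rot: [-0.004, 0.134, 0.991, -0.001]
ft_force: [0.6, 0.4, -5.3]
opening: 0.54
time: 12.52
tool_pos: [0.558, -0.025, 0.2384]
eef_rot: [-0.004, 0.134, 0.991, -0.001]
ft_force: [0.1, -0.7, -5.6]
opening: 0.541
togo cm [-0.04 -0.03 14.84] twist None tcp [ 0.558  -0.025   0.2384] tilt 0.51 j [ 0.25  0.28 -0.16 -0.   -1.14 -0.51] t 12.5167
```

View pics/s4.png

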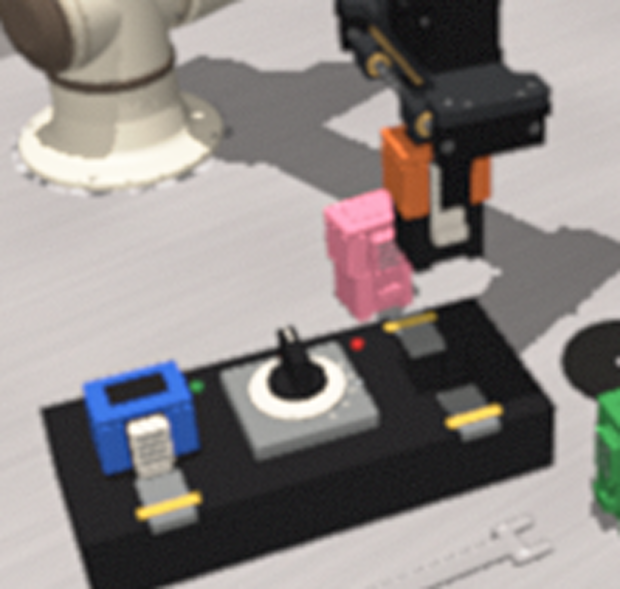

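The pack hangs upright above the empty bay, with the stem bottom at about crop (440,265). The knob still points home and the blue pack is seated. One last height and stillness check before handing in.

```bash
python3 - <<'E'
from h import *
c=viewer.calibration('scene'); print((proj(c,[[.558,-.025,.167]])-[140,150])*3.1)
s=bot.state(); print(np.abs(s['joint_vel']).max(),s['opening'],s['ft_force'],s['time'])
bot.sign_off()
E
```

```text
[[441.89259787 246.71025652]]
0.002687190525676796 0.5461728991325059 [ 0.13094394  0.13266611 -5.34093719] 12.5667
the job is handed in; nothing more can be done
```

I turned the timer knob back to its zero stop, about 120° counter-clockwise. Then I pinched the orange pack's two catches, lifted it straight up, and handed the job in at 12.6 s while still holding it. No verdict was reported.

- **Timer:** the wrist torque jumped to about 0.6 N·m when the knob reached its stop. The wrist picture after release showed the pointer at the red mark, and the last scene picture shows it in the same position.
- **Orange pack:** it is upright and still (tool tilt 0.5°, joints at rest). The wrist carries about 5.4 N, which fits the pack's weight. The underside is at about z = 0.167 m, roughly 10.7 cm above the charger's top. I worked that out from the lift, and it matches the last scene picture only to within roughly a centimetre.
- **Catches:** I could not read the catch positions directly. The jaws closed to about 47 mm, slightly less than the 50 mm expected for fully pinched catches. I put that down to give in the fingers. The pack came out of its bay freely.
- **Other things:** the blue pack looks seated, and nothing came into contact with the wrench, bit case or grinding disc. I judged these by eye and did not re-measure their positions.

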